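# Open the bowl clamp on the preparation board

### The job

The mixing bowl is held in the ratchet clamp of the preparation board: set it free. With a fingertip press down the mint-green release button on the sliding jaw and, keeping it pressed, push the jaw back along its toothed bar, away from the bowl, all the way to the end stop, then let go and draw clear. Work gently, without gripping or forcing the clamp; the bowl stays standing where it is, not lifted, and the other things are left alone.

Things in the scene. Friction and masses are not known exactly. Their poses are not given: they have to be found in the camera images.
- board: Preparation board fixed to the worktop: pale wood, 220 (its x) by 445 (its y) by 20 mm; origin at the centre of its underside, z up. Its clamp works along y at x = 0: a steel bar with ratchet teeth lies in a groove; the cream fixed jaw is at y = +200 mm, the bowl at +96 mm; the cream sliding jaw begins at y = 0 and opens towards -y. Jaws are 104 mm wide, tops 100 mm above the worktop.
- jaw (a joint): How far the sliding jaw is pushed back from the bowl, m: 0 clamped (the start), 0.090 fully back at the end stop. It slides along the board's -y with about 2.5 N of friction. With the release up the ratchet stops it from opening; with the release held down it slides freely. If the release comes up on the way, the ratchet catches at the next tooth (9 mm apart).
- release (a joint): How far the release button is pressed, m: 0 up, 0.008 fully down (hard stop). It moves straight down against a spring, 1.5 N at first, 5.5 N fully down. The ratchet is free from 0.0045 on. Let go, it springs up again, though it may stay part-way down where the ratchet rests on a tooth.
- release_top (a point): Centre of the top of the release button: mint green, 42 mm across the bar by 48 mm along it, on the sliding jaw's housing, 72 mm above the worktop when up; it travels with the jaw. Open on both sides; along the bar it lies between the jaw plate (41 mm from this point on the bowl side, top 100 mm above the worktop) and the thumb stop (30 mm on the other side).
- thumb_stop (a point): Centre of the face to push against: the upright cream thumb stop at the rear of the sliding jaw, 46 mm wide, 12 mm thick, top 100 mm above the worktop. This face looks to the bowl (board +y), 30 mm behind the release button's centre; this point is 86 mm above the worktop. It travels with the jaw.
- end_stop (a point): The dark steel end stop at the end of the bar, fixed to the board: the face that the rear of the sliding jaw meets when fully back, 33 mm above the worktop. 46 mm high, 56 mm wide.
- bowl_center (a point): Centre, half-way up, of the glass mixing bowl with a dark rim that stands loose on the board between the jaws: 190 mm across the rim, 85 mm high, empty, about 0.6 kg. Leave it standing there.
- jar_center (a point): Centre of a brown spice jar, 50 mm diameter, 88 mm high, standing on the worktop. Leave alone.
- cup_center (a point): Centre of a mint-green measuring mug, 72 mm diameter, 70 mm high, standing on the worktop. Leave alone.
- tin_center (a point): Centre of a steel baking-powder tin with a red label, 66 mm diameter, 100 mm high, standing on the worktop. Leave alone.
- spatula_center (a point): Middle of a mint-green spatula, 265 mm long, lying on the worktop beyond the fixed jaw. Leave alone.
There are look-alikes about, which are no part of the job. There is more than one size of the part that bears bowl_center; the job needs the smaller.

How it is judged (in metres and radians):
On the way, in this order (a step that is already met when the one before it is completed fails the run):
1. the release is pressed down while the jaw is still clamped on the bowl (value of joint release above 0.004 m and value of joint jaw below 0.015 m), for 0.05 s.
2. the sliding jaw is pushed back to the end stop (value of joint jaw above 0.083 m), for 0.1 s.
At the end, for the whole second after the job is handed in: The sliding jaw stands at the end stop (within 7 mm of it, pushed back 83 mm or more), the robot touches nothing, the bowl stands upright within 15 mm of where it was, and jar, mug, tin and spatula are within 20 mm of theirs (value of joint jaw above 0.083 m and distance of bowl_center from where it was at the start of the episode below 0.015 m and angle between bowl_center's own z axis and vertical below 0.1 rad and distance of each of jar_center, cup_center, tin_center, spatula_center from where it was at the start of the episode below 0.02 m).
It fails at once if the bowl is lifted, shoved or tipped (distance of bowl_center from where it was at the start of the episode above 0.015 m or angle between bowl_center's own z axis and vertical above 0.15 rad).
It fails at once if one of the other things is moved, lifted or knocked over (distance of any of jar_center, cup_center, tin_center, spatula_center from where it was at the start of the episode above 0.02 m).
It fails at once if the clamp is gripped or forced (fingers on it with over 40 N) (contact force between the fingers and board above 40 N).
It also fails if it takes over 35 s, if anything falls off the work surface, if the arm or the gripper's body presses on something with over 40 N, if the wrist force passes 120 N, or if a joint passes its speed limit or range.

### The arm

A 6-joint arm with a two-finger parallel gripper is mounted at the origin on the work surface. World frame = base frame: x ahead of the robot, y to its left, z up, the work surface at z = 0. Lengths are in m, angles in degrees, forces in N, time in s.
With the tool pointing down it reaches from about 0.25 to 0.725 m from the base axis. Payload 9.7 kg.
Tool frame: the origin (TCP) lies at the very end of the fingers, on their centre line; the grasp point (between the pads) lies bot.hold_point_z behind it (bot.hold_point_z is the distance from the TCP to the grasp point, in m); x points along the fingers, y is the direction in which the jaws open and shut, and the axes are right-handed (so a half turn about x gives the same grasp; the last joint's range is limited). The gripper opens to 85 mm and grips with 20 to 120 N. Pads are 22 mm wide; open, the fingers measure 114 mm over their backs; the gripper's body (76 mm by 85 mm) begins 54 mm behind the grasp point. The pads swing forward as they close: fully open they stand 13 mm farther back than shut.
Start: joints at [-76.49, 4.979, 10.078, 95.1, 0, 90], TCP at [0.128, -0.535, 0.205] pointing down, gripper open.
Joint ranges: [-179.16, 179.16], [-48.56, 103.87], [-65.8, 70.77], [-126.05, 130.52], [-82.76, 87.17], [-180, 180]. Speed limits (degrees/s): [127.2, 127.2, 147.25, 180, 180, 180].

### API

Orientations are given as [roll, pitch, yaw] about the fixed x, y, z axes, in that order (R = Rz(yaw) Ry(pitch) Rx(roll)).
In Python, from workcell import bot, imaging gives the robot as it stands.
- The arm moves only by the shell command python3 -m inch 'ROWS' [OPENING] [FORCE]. ROWS is JSON, a list of rows, each a list of 2 entries, a list of its own where there are three numbers: the shift along the tool's x, y, z in mm, then the turn about the tool's x in rad. A call has 1 to 8 rows; each row shifts and turns the commanded pose from where the row before left it, along the tool's axes as they then stand; what a row does not reach is not made up. A row lasts 1/12 s, in which the tool goes at most 41.7 mm and 7.16 degrees, less where a joint would pass 70% of its speed; a pose out of reach is approached as far as the arm can. A call with a gripper value outside its range is refused whole. OPENING is the opening in per cent of the stroke, from 0 (shut) to 100 (fully open), set as the call begins (- or left out, the last holds). The fingers move at their own pace and stop on an object; FORCE is the grip in N (left out, the last holds). Time passes only in rows, so rows that do not move let the fingers close. It gives the time, the measured TCP pose, the force and the opening at its end, in the units of the state.
- bot.get_obs(): the state, without advancing time (a new reading comes with each control period).
- imaging.camera(name): name is "scene" or "side" or "wrist"; returns a dict with "color" (420x560x3 uint8, red, green, blue), "fovy" (degrees; the focal length in pixels is half the picture's height over the tangent of half this angle, whatever the lens; pixels are square), "cx", "cy" (the principal point, pixels), "xyz" and "attitude" of the camera in the world. Camera axes: x right, y down, z forward; pixel columns grow to the right and rows downward; lengths in m; the calibration is good to about 2 mm. A picture is of the moment at which its call begins. There is no depth.
- bot.job_done(): hands the job in, once; it reports no verdict.
The state is a dict: "time": time; "q": joint angles; "qd": joint speeds; "joint_efforts": joint torques, N m; "ee_pos": TCP position; "tcp_rot": TCP orientation; "wrist_force": force on the tool from outside, world axes, zero at the start; "torque": the same for the moment, N m; "opening": finger opening in m.
Only numpy, scipy, OpenCV 4.12 (cv2) and the standard library are available. Lean on these libraries where they do the work, as an engineer would, in place of code of your own. Each camera call takes 0.05 s, during which the arm holds its last target. There are 200 camera calls.

## Working session

There is one attempt and no reset: what is moved stays moved. The work goes in short steps, Python scripts to look and compute and a shell command to move; the robot and the scene stay as the last step left them, time stands still between calls to the robot, and variables do not carry over. Pictures are saved under pics/ and viewed, and the job is handed in when it is done.

```bash
mkdir -p pics; ls
cat > h.py <<'E'
import numpy as np, cv2, json
from workcell import bot, imaging
from scipy.spatial.transform import Rotation as R
def cam(n,save=None):
    c=imaging.camera(n)
    if save: cv2.imwrite('pics/%s.png'%save,cv2.cvtColor(c['color'],cv2.COLOR_RGB2BGR))
    return c
def rot(a):
    a=np.array(a,float)
    return a if a.shape==(3,3) else R.from_euler('xyz',a,degrees=True).as_matrix()
def ray(c,u,v,z):
    f=210/np.tan(np.radians(c['fovy'])/2)
    d=rot(c['attitude'])@np.array([(u-c['cx'])/f,(v-c['cy'])/f,1])
    o=np.array(c['xyz']); return o+d*(z-o[2])/d[2]
def proj(c,p):
    f=210/np.tan(np.radians(c['fovy'])/2)
    q=rot(c['attitude']).T@(np.array(p)-np.array(c['xyz'])); return c['cx']+f*q[0]/q[2],c['cy']+f*q[1]/q[2]
E
python3 - <<'E'
from h import *
for n in ('scene','side','wrist'):
    c=cam(n,n+'0'); print(n,{k:c[k] for k in c if k!='color'})
print(bot.get_obs(),bot.hold_point_z)
E
```

```text
pics
scene {'fovy': 57.01805239254952, 'cx': 283.94570553733104, 'cy': 204.5440149233293, 'xyz': array([ 1.06727894, -0.41858771,  0.62437358]), 'attitude': array([-127.08515438,    1.25681935,   36.3378639 ])}
side {'fovy': 43.39277329619087, 'cx': 279.8325319910513, 'cy': 199.89452271710667, 'xyz': array([0.22065698, 0.78093278, 0.86531546]), 'attitude': array([-136.24902604,   -0.44305727, -146.06547702])}
wrist {'fovy': 59.368657205212436, 'cx': 283.88040414217056, 'cy': 214.9000663886583, 'xyz': array([ 0.21094223, -0.5152072 ,  0.37380082]), 'attitude': array([ 1.60847662e+02,  9.78179184e-02, -7.64710974e+01])}
{'time': 0.15, 'q': array([-7.64882445e+01,  5.00319378e+00,  1.00456280e+01,  9.50997695e+01,
       -2.38679697e-03,  9.00028511e+01]), 'qd': array([-0.01659044, -0.1042668 ,  0.24436323, -0.03135196, -0.07018762,
        0.01657851]), 'joint_efforts': array([-1.26757732e-04, -5.20763826e+01,  4.65042365e+01,  1.38996411e-02,
        4.31915180e-05,  6.79498868e-06]), 'ee_pos': array([ 0.12844557, -0.5345866 ,  0.20465903]), 'tcp_rot': array([-87.61337317,  89.94261507, 105.89553246]), 'wrist_force': array([0.06053797, 0.57434445, 0.19188179]), 'torque': array([-0.01621365,  0.01223916,  0.01115859]), 'opening': 0.08505010592750518} 0.0187
```

View pics/scene0.png

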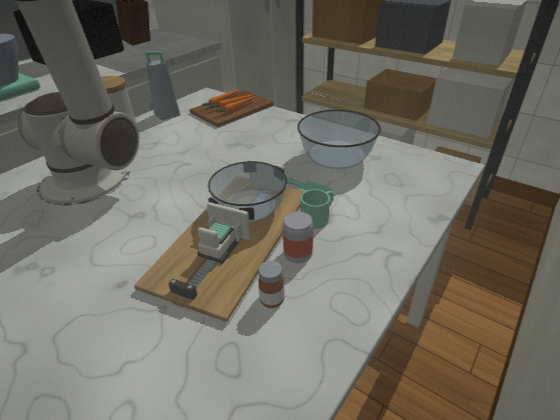

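View pics/side0.png

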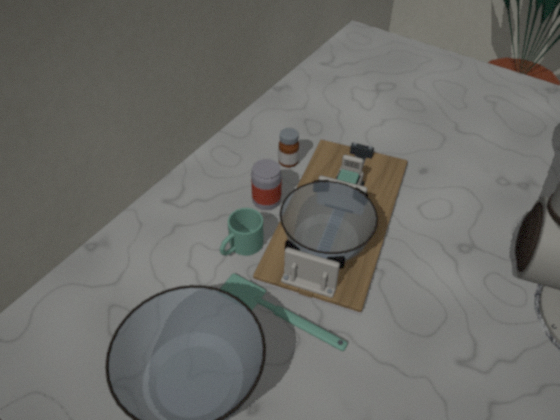

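View pics/wrist0.png

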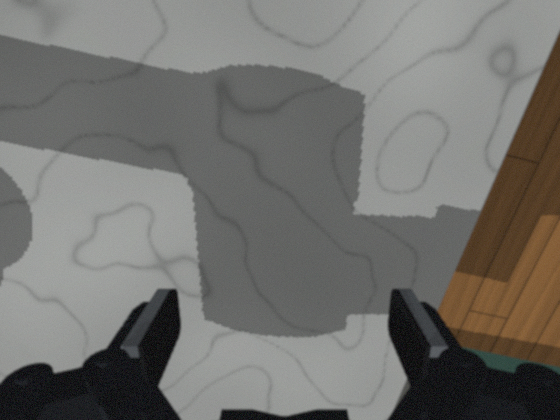

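Scene view: the bowl in the clamp is the small one at (248,188), and the loose big one at (338,138) is the look-alike. Mint candidates are the button at (222,230), the mug at (314,207), the spatula at (305,185), and a far shelf item at (20,85). I choose the button at (222,230), between the cream plate and the thumb stop; in the side view it is at (349,177). Next I measure it and crop close.

Run:
```python
from h import *
s=cam('scene');d=cam('side')
print('scene corners',[ray(s,u,v,.02).round(3) for u,v in((137,287),(228,317))])
print('side corners',[ray(d,u,v,.02).round(3) for u,v in((320,142),(408,158),(362,310),(259,276))])
for n,c,(u,v) in(('s',s,(222,230)),('d',d,(349,177))):
    h=cv2.cvtColor(c['color'],cv2.COLOR_RGB2HSV)
    m=cv2.inRange(h,(65,50,40),(95,255,255)); k=np.zeros_like(m);k[v-20:v+20,u-20:u+20]=255;m&=k
    ys,xs=np.nonzero(m);print(n,len(xs),xs.mean(),ys.mean(),ray(c,xs.mean(),ys.mean(),.072))
a=cv2.resize(s['color'][180:310,130:320],None,fx=4,fy=4,interpolation=cv2.INTER_CUBIC)
b=cv2.resize(d['color'][130:310,250:420],None,fx=3,fy=3,interpolation=cv2.INTER_CUBIC)
cv2.imwrite('pics/ca.png',a[:,:,::-1]);cv2.imwrite('pics/cb.png',b[:,:,::-1])
```

```text
scene corners [array([ 0.501, -0.178,  0.02 ]), array([ 0.704, -0.124,  0.02 ])]
side corners [array([ 0.696, -0.115,  0.02 ]), array([ 0.49 , -0.184,  0.02 ]), array([0.384, 0.254, 0.02 ]), array([0.586, 0.299, 0.02 ])]
s 211 220.5165876777251 229.92417061611374 [0.56463888 0.00951586 0.072     ]
d 191 348.20942408376965 176.1675392670157 [0.55655071 0.00400267 0.072     ]
```

View pics/ca.png

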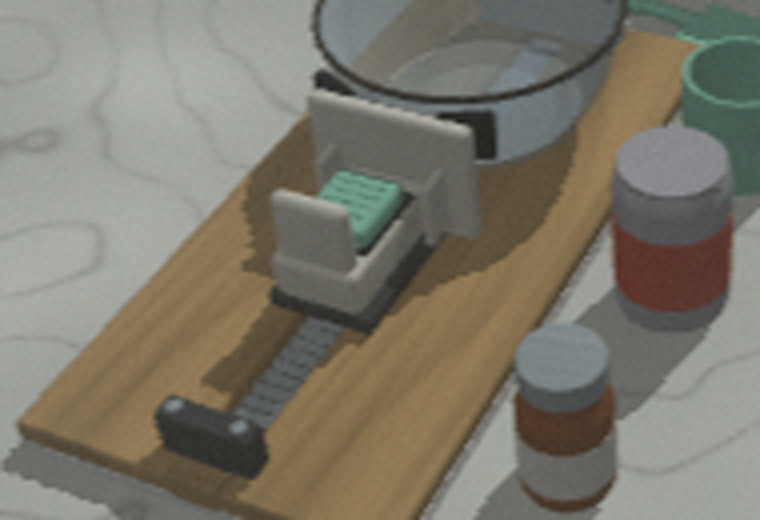

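View pics/cb.png

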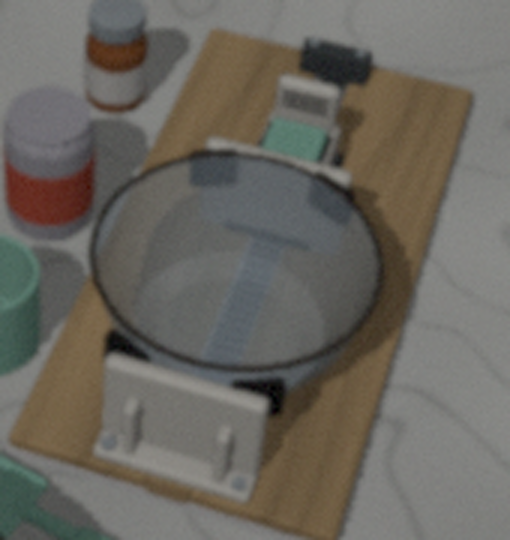

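The crops confirm it: mint ribbed button between the plate and the thumb stop, dark end stop to the rear, and the small bowl clamped. The board's y axis comes out at about (-0.25, 0.97). The button measures at board (0.001, -0.060), which is consistent. Now the shift in tool axes.

```bash
cat > go.py <<'E'
from h import *
import sys
o=bot.get_obs();T=rot(o['tcp_rot']);p=o['ee_pos']
print('t',round(o['time'],2),'p',p.round(4),'F',o['wrist_force'].round(1),'open',round(o['opening'],4)); print(T.round(3))
if len(sys.argv)>3:
    t=np.array(list(map(float,sys.argv[1:4])));print('tool shift mm',(T.T@(t-p)*1000).round(1))
by=np.array([-.25,.968,0]);print('board y in tool',(T.T@by).round(3))
E
python3 go.py .56 .006 .2
```

```text
t 0.25 p [ 0.1284 -0.5347  0.2049] F [-0.2 -0.2  0.5] open 0.0854
[[-0.     0.234 -0.972]
 [ 0.001 -0.972 -0.234]
 [-1.    -0.001  0.   ]]
tool shift mm [   5.1 -424.9 -545.9]
board y in tool [ 0.001 -1.     0.017]
```

```bash
python3 -m inch '[[[0,-25,-32],0],[[0,-25,-32],0],[[0,-25,-32],0],[[0,-25,-32],0],[[0,-25,-32],0],[[0,-25,-32],0],[[0,-25,-32],0],[[0,-25,-32],0]]' 0 20
python3 -m inch '[[[0,-25,-32],0],[[0,-25,-32],0],[[0,-25,-32],0],[[0,-25,-32],0],[[0,-25,-32],0],[[0,-25,-32],0],[[0,-25,-32],0],[[0,-25,-32],0]]'
python3 - <<'E'
from h import *
c=cam('wrist','w1');print(bot.get_obs()['q'].round(1),c['xyz'])
E
python3 go.py .56 .006 .2
```

```text
time: 0.92
ee_pos: [0.3314, -0.2788, 0.2053]
tcp_rot: [124.3, 90.0, -42.2]
wrist_force: [1.0, -1.0, -0.2]
opening: 0.0001
time: 1.58
ee_pos: [0.5338, -0.0242, 0.2052]
tcp_rot: [150.1, 90.0, -16.3]
wrist_force: [0.6, -0.1, 0.7]
opening: -0.0001
[-2.200e+00  3.200e+00  8.000e+00  9.480e+01  1.000e-01  1.641e+02] [ 0.61616681 -0.00462331  0.3744751 ]
t 1.63 p [ 0.537  -0.0197  0.2037] F [-4.6  4.1 -3.2] open 0.0
[[ 0.     0.237 -0.972]
 [ 0.002 -0.972 -0.237]
 [-1.    -0.002 -0.001]]
tool shift mm [  3.7 -19.5 -28.4]
board y in tool [ 0.002 -1.     0.014]
```

View pics/w1.png

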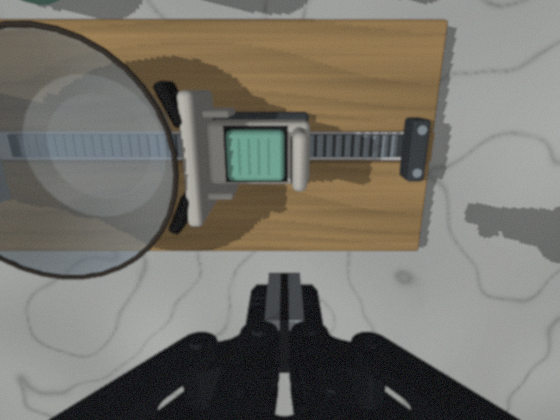

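Wrist view: button at (256,154), thumb stop at (300,158), end stop at (415,150), with the bar level in the image. The gripper knuckles are broad along the bar, so I turn the tool 90° to present the narrow side, watching q6.

```bash
python3 - <<'E'
from h import *
c=cam('wrist')
m=cv2.inRange(cv2.cvtColor(c['color'],cv2.COLOR_RGB2HSV),(65,60,40),(95,255,255));m[:100]=0
x,y,w,h=cv2.boundingRect(m);ys,xs=np.nonzero(m);print(x,y,w,h)
b=ray(c,xs.mean(),ys.mean(),.072);print('button',b.round(4),'size',np.linalg.norm(ray(c,x,154,.072)-ray(c,x+w,154,.072)),np.linalg.norm(ray(c,256,y,.072)-ray(c,256,y+h,.072)))
a,e=ray(c,10,145,.022),ray(c,390,145,.022);d=(a-e)/np.linalg.norm(a-e);print('bar dir',d.round(3))
print('thumb top face', ray(c,292,158,.1).round(4),(ray(c,292,158,.1)-b)@d)
E
python3 -m inch '[[[0,0,0],0.1]]' | head -3
python3 -c "
from h import *;print(bot.get_obs()['q'].round(1))"
```

```text
222 119 135 224
button [0.5599 0.0062 0.072 ] size 0.1104061529295014 0.2138843417323556
bar dir [-0.237  0.971  0.   ]
thumb top face [ 0.5723 -0.0172  0.1   ] -0.025664681512472018
time: 1.77
ee_pos: [0.5333, -0.0248, 0.2043]
tcp_rot: [-6.6, 89.9, -178.6]
[ -2.7   2.8   7.7  95.   -0.  169.3]
```

```bash
python3 -m inch '[[[0,0,0],-0.12],[[0,0,0],-0.12],[[0,0,0],-0.12],[[0,0,0],-0.12],[[0,0,0],-0.12],[[0,0,0],-0.12],[[0,0,0],-0.12],[[0,0,0],-0.12]]' >/dev/null
python3 -m inch '[[[0,0,0],-0.12],[[0,0,0],-0.12],[[0,0,0],-0.12],[[0,0,0],-0.12],[[0,0,0],-0.12],[[0,0,0],-0.11],[[0,0,0],0],[[0,0,0],0]]'
python3 - <<'E'
from h import *
c=cam('wrist','w2')
m=cv2.inRange(cv2.cvtColor(c['color'],cv2.COLOR_RGB2HSV),(65,60,40),(95,255,255))
n,l,st,ce=cv2.connectedComponentsWithStats(m)
for i in range(1,n):
    if st[i][4]>300: print(st[i],ce[i],ray(c,*ce[i],.072).round(4))
E
python3 go.py .563 -.008 .11
```

```text
time: 3.1
ee_pos: [0.5326, -0.0266, 0.2052]
tcp_rot: [-46.6, 90.0, -123.3]
wrist_force: [0.9, 0.1, 0.3]
opening: -0.0002
[ 296  130   54   59 2986] [322.12826524 159.20261219] [0.557  0.0081 0.072 ]
t 3.15 p [ 0.5327 -0.0266  0.2052] F [0.  0.3 0.2] open 0.0003
[[-0.     0.974  0.229]
 [-0.     0.229 -0.974]
 [-1.    -0.     0.   ]]
tool shift mm [ 95.2  33.8 -11.1]
board y in tool [-0.    -0.022 -1.   ]
```

View pics/w2.png

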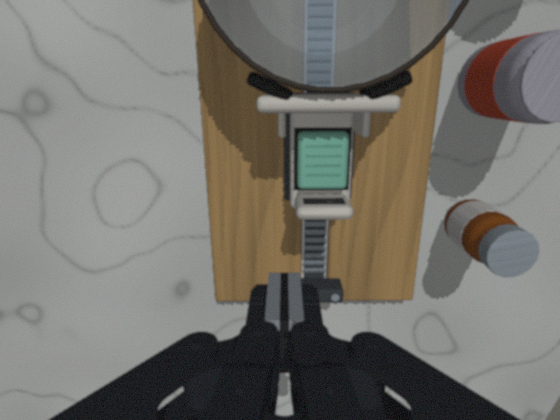

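Wrist view after the turn: button at (322,159), about (0.557, 0.008), which agrees within 3 mm. The thumb stop is at (325,205), and the bar runs along the tool's z. I move above the point 12 mm behind the button's centre, at z = 0.115.

```bash
python3 -m inch '[[[0,16,-7],0],[[0,17,-8],0],[[30,0,0],0],[[30,0,0],0],[[30,0,0],0],[[0,0,0],0],[[0,0,0],0],[[0,0,0],0]]'
python3 - <<'E'
from h import *
w=cam('wrist');s=cam('scene');d=cam('side')
p=bot.get_obs()['ee_pos'];print(p.round(4))
print(proj(s,p),proj(d,p),proj(w,p))
a=cv2.resize(s['color'][150:280,140:310],(560,430));b=cv2.resize(d['color'][90:250,270:430],(430,430))
cv2.imwrite('pics/c3.png',cv2.resize(np.hstack([a,b]),(800,347))[:,:,::-1]);cv2.imwrite('pics/w3.png',w['color'][:,:,::-1])
E
```

```text
time: 3.82
ee_pos: [0.562, -0.0041, 0.1172]
tcp_rot: [75.2, 89.9, -1.5]
wrist_force: [-0.1, -0.1, 0.7]
opening: 0.0003
[ 0.5626 -0.0041  0.1175]
(np.float64(212.68437035407516), np.float64(216.6097354109709)) (np.float64(349.72328656172624), np.float64(157.41600177005373)) (np.float64(284.9335942761634), np.float64(263.2862735398264))
```

View pics/c3.png

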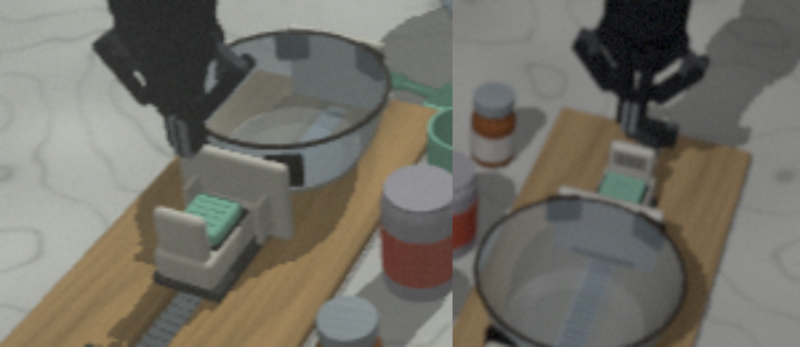

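View pics/w3.png

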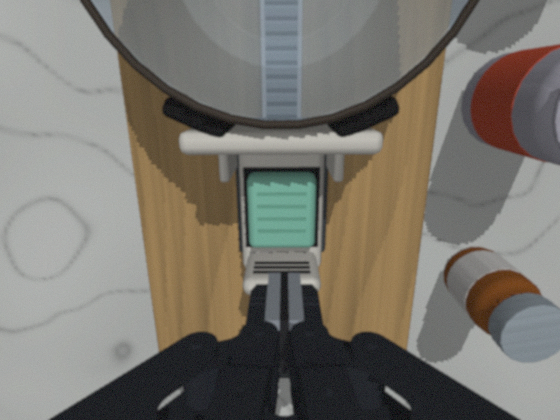

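Run:
```python
from h import *
s=cam('scene');d=cam('side')
a=cv2.resize(s['color'][180:250,170:250],(400,350),interpolation=cv2.INTER_CUBIC);b=cv2.resize(d['color'][130:200,310:390],(400,350),interpolation=cv2.INTER_CUBIC)
cv2.imwrite('pics/c4.png',np.clip(np.hstack([a,b])[:,:,::-1].astype(float)*1.6,0,255).astype(np.uint8))
```

```text
(no output)
```

View pics/c4.png

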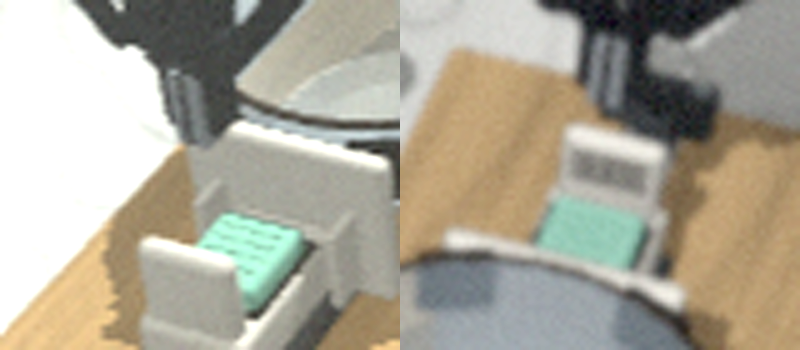

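Run:
```python
from h import *
from scipy.optimize import least_squares
C=[cam(n) for n in('scene','side','wrist')];U=[(211,209),(352.4,152.4),(284,274)]
p=bot.get_obs()['ee_pos']
for idx in([0,1],[0,1,2]):
    r=least_squares(lambda x:np.ravel([np.subtract(proj(C[i],x),U[i]) for i in idx]),p);print(idx,r.x.round(4),r.fun.round(1),p.round(4))
```

```text
[0, 1] [ 0.5581 -0.0023  0.1349] [-0.4 -0.1 -0.4  0.1] [ 0.5617 -0.004   0.1158]
[0, 1, 2] [ 0.5608 -0.0008  0.1345] [ 1.1  0.2 -1.9  0.1 -0.6  0.3] [ 0.5617 -0.004   0.1158]
```

The tip in view triangulates about 18 mm above the reported TCP, while sideways it agrees within 3 mm. So the height is uncertain, and I descend in small steps and go by force.

```bash
python3 -m inch '[[[8,0,0],0],[[8,0,0],0],[[8,0,0],0],[[8,0,0],0],[[6,0,0],0],[[0,0,0],0],[[0,0,0],0]]'
python3 - <<'E'
from h import *
w=cam('wrist');s=cam('scene');d=cam('side');print(bot.get_obs()['wrist_force'].round(1))
a=cv2.resize(s['color'][180:250,170:250],(400,350),interpolation=cv2.INTER_CUBIC);b=cv2.resize(d['color'][130:200,310:390],(400,350),interpolation=cv2.INTER_CUBIC)
cv2.imwrite('pics/c5.png',np.clip(np.hstack([a,b])[:,:,::-1].astype(float)*1.6,0,255).astype(np.uint8))
E
```

```text
time: 4.8
ee_pos: [0.5612, -0.004, 0.0767]
tcp_rot: [-106.4, 89.9, 177.0]
wrist_force: [0.5, -0.0, 0.3]
opening: -0.0002
[-1.1 -0.7  1.1]
```

View pics/c5.png

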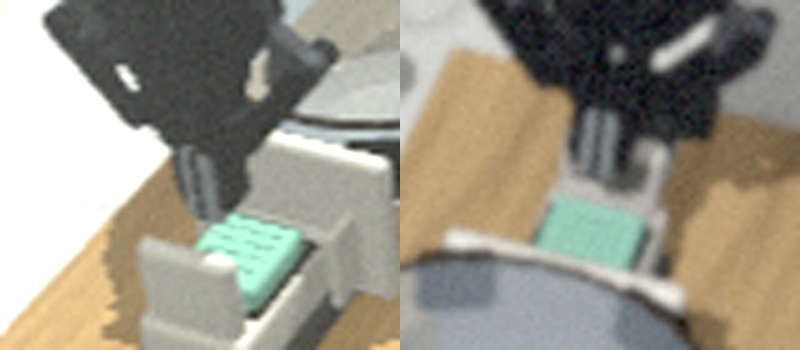

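```bash
python3 -m inch '[[[3,0,0],0],[[3,0,0],0],[[2,0,0],0],[[0,0,0],0],[[0,0,0],0],[[0,0,0],0]]'
python3 - <<'E'
from h import *
w=cam('wrist');s=cam('scene');d=cam('side');print(bot.get_obs()['wrist_force'].round(1))
a=cv2.resize(s['color'][180:250,170:250],(400,350),interpolation=cv2.INTER_CUBIC);b=cv2.resize(d['color'][130:200,310:390],(400,350),interpolation=cv2.INTER_CUBIC)
cv2.imwrite('pics/c6.png',np.clip(np.hstack([a,b])[:,:,::-1].astype(float)*1.6,0,255).astype(np.uint8))
cv2.imwrite('pics/w6.png',w['color'][:,:,::-1])
E
```

```text
time: 5.45
ee_pos: [0.5615, -0.004, 0.0692]
tcp_rot: [118.4, 90.0, 41.8]
wrist_force: [0.2, -0.5, 0.1]
opening: -0.0
[-0.3  0.5 -0.8]
```

View pics/c6.png

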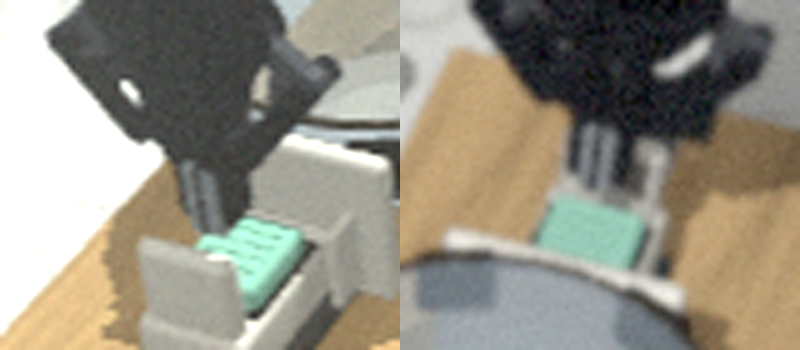

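View pics/w6.png

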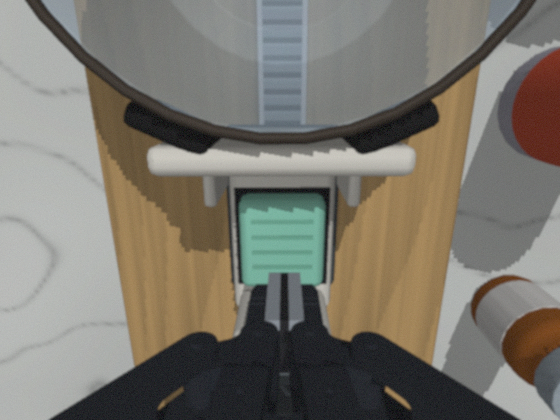

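Correction: the wrist camera is on the bowl side, so the tip edge in view at (285,273) is the front edge, only about 4 mm ahead of the TCP axis. That leaves the rear of the fingers close to the thumb stop. I shift 9 mm towards the bowl before going lower.

```bash
python3 -m inch '[[[0,0,-3],0],[[0,0,-3],0],[[0,0,-3],0],[[0,0,0],0],[[2,0,0],0],[[2,0,0],0],[[2,0,0],0],[[0,0,0],0]]'
python3 -m inch '[[[2,0,0],0],[[0,0,0],0],[[0,0,0],0]]'
python3 - <<'E'
from h import *
w=cam('wrist');s=cam('scene');d=cam('side');print(bot.get_obs()['wrist_force'].round(1))
a=cv2.resize(s['color'][180:250,170:250],(400,350),interpolation=cv2.INTER_CUBIC);b=cv2.resize(d['color'][130:200,310:390],(400,350),interpolation=cv2.INTER_CUBIC)
cv2.imwrite('pics/c7.png',np.clip(np.hstack([a,b])[:,:,::-1].astype(float)*1.6,0,255).astype(np.uint8))
E
```

```text
time: 6.27
ee_pos: [0.5591, 0.0047, 0.0625]
tcp_rot: [-101.9, 90.0, -178.4]
wrist_force: [-1.1, -0.1, -0.4]
opening: -0.0
time: 6.52
ee_pos: [0.5593, 0.0047, 0.061]
tcp_rot: [-110.3, 90.0, 173.2]
wrist_force: [0.1, -0.3, 1.1]
opening: 0.0002
[-0.5 -0.2  0.1]
```

View pics/c7.png

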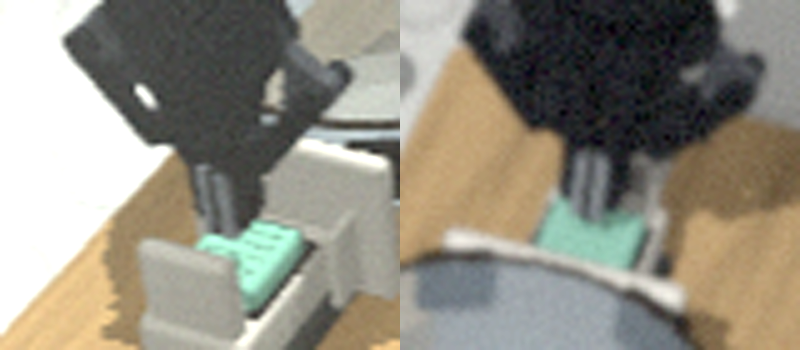

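```bash
f='time|ee_pos|wrist_f'; python3 -m inch '[[[2,0,0],0],[[0,0,0],0],[[0,0,0],0]]'|grep -E $f; python3 -m inch '[[[2,0,0],0],[[0,0,0],0],[[0,0,0],0]]'|grep -E $f; python3 -m inch '[[[2,0,0],0],[[0,0,0],0],[[0,0,0],0]]'|grep -E $f
```

```text
time: 6.92
ee_pos: [0.5593, 0.0048, 0.059]
wrist_force: [0.7, -0.9, -0.3]
time: 7.17
ee_pos: [0.5593, 0.0048, 0.057]
wrist_force: [-0.0, -0.1, 0.2]
time: 7.42
ee_pos: [0.5593, 0.0048, 0.055]
wrist_force: [0.4, -0.7, 0.6]
```

```bash
f='ee_pos|wrist_f'; python3 -m inch '[[[1.5,0,0],0],[[0,0,0],0],[[0,0,0],0]]'|grep -E $f; python3 -m inch '[[[1.5,0,0],0],[[0,0,0],0],[[0,0,0],0]]'|grep -E $f
python3 - <<'E'
from h import *
w=cam('wrist');s=cam('scene');d=cam('side');print(bot.get_obs()['wrist_force'].round(1))
a=cv2.resize(s['color'][180:250,170:250],(400,350),interpolation=cv2.INTER_CUBIC);b=cv2.resize(d['color'][130:200,310:390],(400,350),interpolation=cv2.INTER_CUBIC)
cv2.imwrite('pics/c8.png',np.clip(np.hstack([a,b])[:,:,::-1].astype(float)*1.6,0,255).astype(np.uint8))
cv2.imwrite('pics/w8.png',w['color'][:,:,::-1])
E
```

```text
ee_pos: [0.5593, 0.0048, 0.0536]
wrist_force: [-0.7, 0.3, 0.2]
ee_pos: [0.5593, 0.0048, 0.0521]
wrist_force: [0.2, 0.2, -0.5]
[-0.4 -0.4 -1.1]
```

View pics/c8.png

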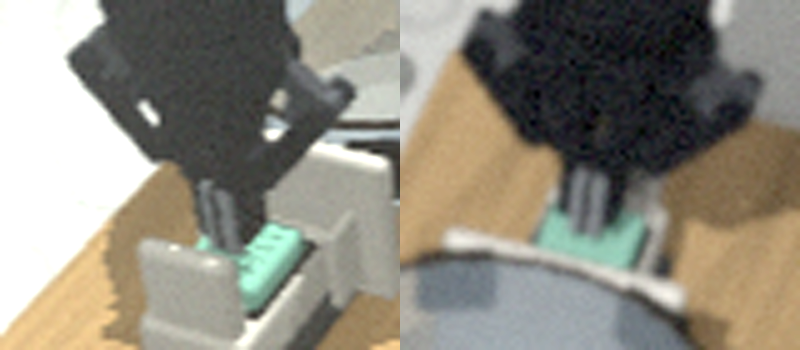

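View pics/w8.png

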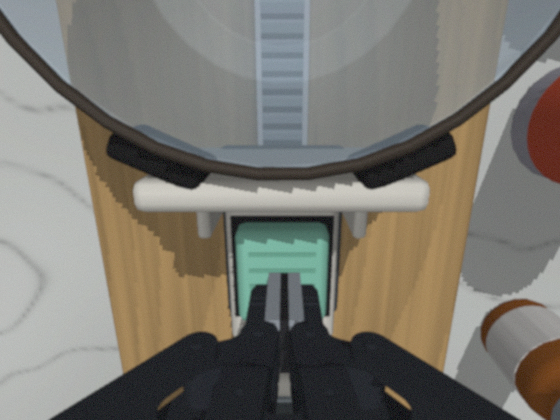

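The tip looks just over the button in both views, still with no force. I continue in small steps.

```bash
f='ee_pos|wrist_f'; python3 -m inch '[[[1,0,0],0],[[0,0,0],0],[[0,0,0],0]]'|grep -E $f; python3 -m inch '[[[1,0,0],0],[[0,0,0],0],[[0,0,0],0]]'|grep -E $f;  python3 -m inch '[[[1,0,0],0],[[0,0,0],0],[[0,0,0],0]]'|grep -E $f;  python3 -m inch '[[[1,0,0],0],[[0,0,0],0],[[0,0,0],0]]'|grep -E $f
```

```text
ee_pos: [0.5593, 0.0048, 0.0511]
wrist_force: [-0.2, -0.3, -0.4]
ee_pos: [0.5593, 0.0048, 0.0501]
wrist_force: [-0.5, -0.2, -0.4]
ee_pos: [0.5593, 0.0048, 0.0491]
wrist_force: [0.2, 0.7, 0.7]
ee_pos: [0.5593, 0.0048, 0.0481]
wrist_force: [0.4, -0.0, 0.4]
```

```bash
f='ee_pos|wrist_f'; python3 -m inch '[[[1,0,0],0],[[0,0,0],0],[[0,0,0],0]]'|grep -E $f; python3 -m inch '[[[1,0,0],0],[[0,0,0],0],[[0,0,0],0]]'|grep -E $f
python3 - <<'E'
from h import *
w=cam('wrist');s=cam('scene');d=cam('side');print(bot.get_obs()['wrist_force'].round(1))
a=cv2.resize(s['color'][180:250,170:250],(400,350),interpolation=cv2.INTER_CUBIC);b=cv2.resize(d['color'][130:200,310:390],(400,350),interpolation=cv2.INTER_CUBIC)
cv2.imwrite('pics/c9.png',np.clip(np.hstack([a,b])[:,:,::-1].astype(float)*1.6,0,255).astype(np.uint8))
cv2.imwrite('pics/w9.png',cv2.resize(w['color'][190:340,200:370],None,fx=4,fy=4)[:,:,::-1])
E
```

```text
ee_pos: [0.5593, 0.0048, 0.0471]
wrist_force: [0.2, 0.2, -0.9]
ee_pos: [0.5593, 0.0048, 0.0461]
wrist_force: [-0.3, -0.9, -0.5]
[-0.5  0.  -0.4]
```

View pics/c9.png

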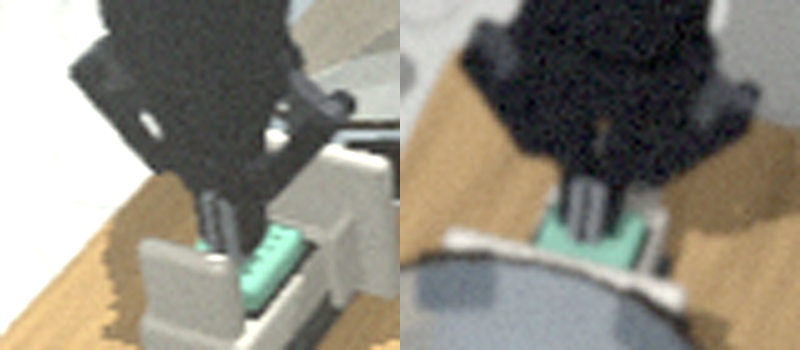

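View pics/w9.png

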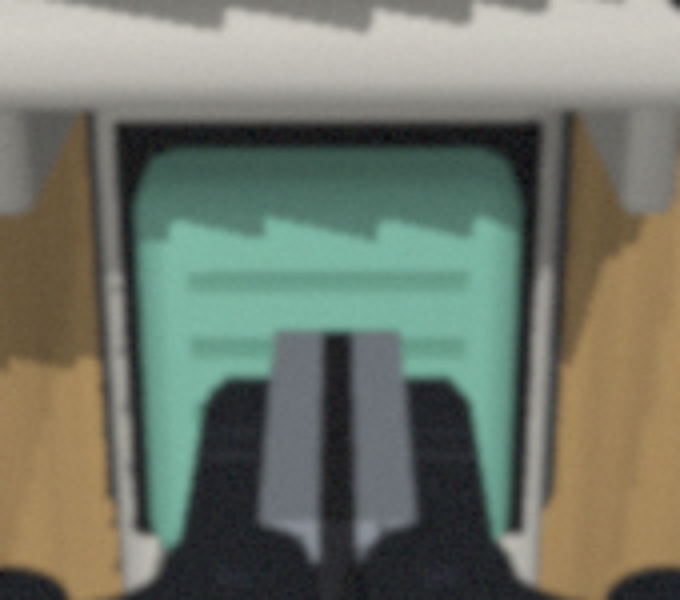

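```bash
f='ee_pos|wrist_f'; for i in 1; do python3 -m inch '[[[1,0,0],0],[[0,0,0],0],[[0,0,0],0]]'|grep -E $f; python3 -m inch '[[[1,0,0],0],[[0,0,0],0],[[0,0,0],0]]'|grep -E $f;  python3 -m inch '[[[1,0,0],0],[[0,0,0],0],[[0,0,0],0]]'|grep -E $f; done
```

```text
ee_pos: [0.5595, 0.0048, 0.0453]
wrist_force: [-0.3, 0.3, 0.2]
ee_pos: [0.5595, 0.0048, 0.0443]
wrist_force: [-0.1, -0.2, 2.4]
ee_pos: [0.5595, 0.0048, 0.0432]
wrist_force: [0.2, -0.1, 3.3]
```

Contact at about z = 0.045 as reported, with the spring's force rising as described. I press to about 6 mm.

```bash
f='time|ee_pos|wrist_f'; python3 -m inch '[[[1.5,0,0],0],[[0,0,0],0],[[0,0,0],0]]'|grep -E $f; python3 -m inch '[[[1.5,0,0],0],[[0,0,0],0],[[0,0,0],0]]'|grep -E $f;  python3 -m inch '[[[1,0,0],0],[[0,0,0],0],[[0,0,0],0]]'|grep -E $f
python3 - <<'E'
from h import *
w=cam('wrist');s=cam('scene');d=cam('side');print(bot.get_obs()['wrist_force'].round(1))
a=cv2.resize(s['color'][180:250,170:250],(400,350),interpolation=cv2.INTER_CUBIC);b=cv2.resize(w['color'][190:340,200:370],(400,350),interpolation=cv2.INTER_CUBIC)
cv2.imwrite('pics/c10.png',np.clip(np.hstack([a,b])[:,:,::-1].astype(float)*1.4,0,255).astype(np.uint8))
E
```

```text
time: 10.72
ee_pos: [0.5595, 0.0048, 0.0417]
wrist_force: [0.9, -0.3, 4.0]
time: 10.97
ee_pos: [0.5595, 0.0048, 0.0402]
wrist_force: [0.4, -0.7, 5.1]
time: 11.22
ee_pos: [0.5594, 0.0047, 0.0392]
wrist_force: [0.4, -1.6, 4.9]
[-0.2 -0.3  4.8]
```

View pics/c10.png

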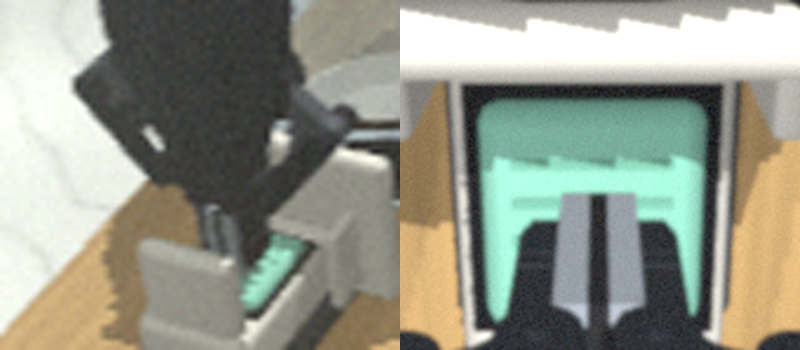

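Button about 6 mm down at 4.8 N, which matches the spring. Now push back along tool +z (board -y).

```bash
f='time|ee_pos|wrist_f'; python3 -m inch '[[[0,0,3],0],[[0,0,3],0],[[0,0,3],0],[[0,0,3],0],[[0,0,3],0],[[0,0,3],0],[[0,0,0],0]]'|grep -E $f; python3 -m inch '[[[0,0,3],0],[[0,0,3],0],[[0,0,3],0],[[0,0,3],0],[[0,0,0],0]]'|grep -E $f
python3 - <<'E'
from h import *
w=cam('wrist');s=cam('scene');print(bot.get_obs()['wrist_force'].round(1))
a=cv2.resize(s['color'][180:250,160:240],(400,350),interpolation=cv2.INTER_CUBIC);b=cv2.resize(w['color'],(400,350),interpolation=cv2.INTER_AREA)
cv2.imwrite('pics/c11.png',np.clip(np.hstack([a,b])[:,:,::-1].astype(float)*1.4,0,255).astype(np.uint8))
E
```

```text
time: 11.95
ee_pos: [0.5638, -0.0134, 0.0392]
wrist_force: [0.9, 0.4, 4.8]
time: 12.37
ee_pos: [0.5665, -0.0251, 0.0392]
wrist_force: [0.0, 0.1, 5.0]
[ 1.9 -1.2  5.2]
```

View pics/c11.png

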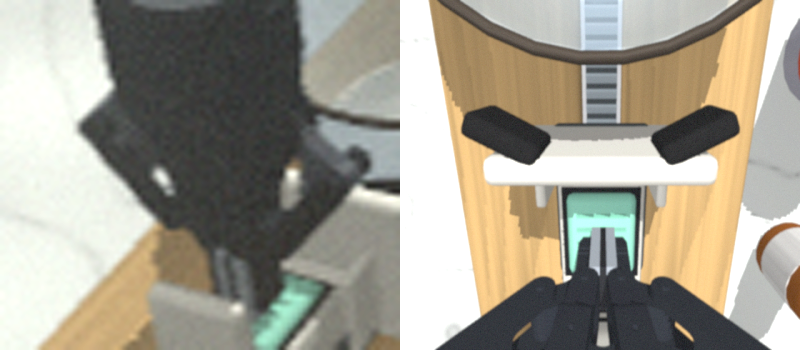

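Wrist view: the jaw plate has left the bowl by some 25–30 mm, the button is still down, and the bowl hasn't moved. I continue.

```bash
f='time|ee_pos|wrist_f'; python3 -m inch '[[[0,0,3],0],[[0,0,3],0],[[0,0,3],0],[[0,0,3],0],[[0,0,3],0],[[0,0,3],0],[[0,0,3],0],[[0,0,3],0]]'|grep -E $f; python3 -m inch '[[[0,0,3],0],[[0,0,3],0],[[0,0,3],0],[[0,0,3],0],[[0,0,3],0],[[0,0,3],0],[[0,0,3],0],[[0,0,0],0]]'|grep -E $f
python3 - <<'E'
from h import *
w=cam('wrist');s=cam('scene');print(bot.get_obs()['wrist_force'].round(1))
a=cv2.resize(s['color'][200:310,130:255],(400,350),interpolation=cv2.INTER_CUBIC);b=cv2.resize(w['color'],(400,350),interpolation=cv2.INTER_AREA)
cv2.imwrite('pics/c12.png',np.clip(np.hstack([a,b])[:,:,::-1].astype(float)*1.4,0,255).astype(np.uint8))
E
```

```text
time: 13.13
ee_pos: [0.572, -0.048, 0.0392]
wrist_force: [0.3, 2.1, 4.0]
time: 13.8
ee_pos: [0.577, -0.0689, 0.0392]
wrist_force: [0.8, 0.2, 4.0]
[ 1.3 -0.6  4.8]
```

View pics/c12.png

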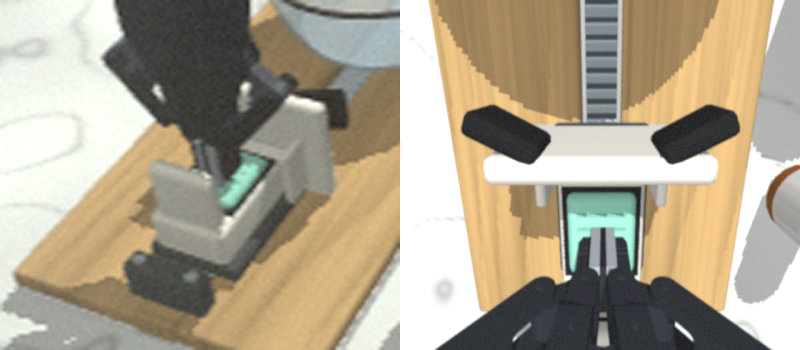

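```bash
f='time|ee_pos|wrist_f'; python3 -m inch '[[[0,0,2],0],[[0,0,2],0],[[0,0,2],0],[[0,0,2],0],[[0,0,2],0],[[0,0,0],0]]'|grep -E $f; python3 -m inch '[[[0,0,2],0],[[0,0,2],0],[[0,0,0],0]]'|grep -E $f;python3 -m inch '[[[0,0,2],0],[[0,0,0],0]]'|grep -E $f
python3 - <<'E'
from h import *
w=cam('wrist');s=cam('scene');print(bot.get_obs()['wrist_force'].round(1))
a=cv2.resize(s['color'][200:310,130:255],(400,350),interpolation=cv2.INTER_CUBIC);b=cv2.resize(w['color'],(400,350),interpolation=cv2.INTER_AREA)
cv2.imwrite('pics/c13.png',np.clip(np.hstack([a,b])[:,:,::-1].astype(float)*1.4,0,255).astype(np.uint8))
E
```

```text
time: 14.4
ee_pos: [0.5793, -0.0783, 0.0392]
wrist_force: [0.7, 2.5, 4.4]
time: 14.65
ee_pos: [0.5802, -0.0821, 0.0392]
wrist_force: [1.1, 1.3, 4.1]
time: 14.82
ee_pos: [0.5806, -0.084, 0.0392]
wrist_force: [0.8, 2.4, 4.6]
[0.5 1.  5. ]
```

View pics/c13.png

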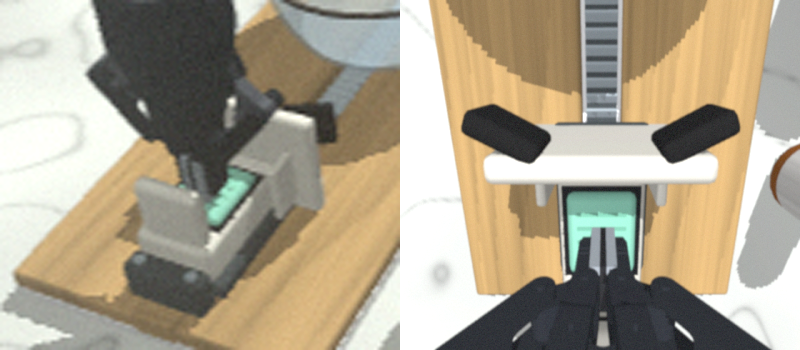

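Jaw looks almost at the end stop. I continue gently until the push force rises.

```bash
f='time|ee_pos|wrist_f'; python3 -m inch '[[[0,0,2],0],[[0,0,0],0],[[0,0,0],0]]'|grep -E $f; python3 -m inch '[[[0,0,2],0],[[0,0,0],0],[[0,0,0],0]]'|grep -E $f
```

```text
time: 15.17
ee_pos: [0.5809, -0.0857, 0.0391]
wrist_force: [0.5, 2.3, 4.9]
time: 15.42
ee_pos: [0.5814, -0.0878, 0.0391]
wrist_force: [-0.8, 2.2, 4.6]
```

```bash
f='time|ee_pos|wrist_f'; python3 -m inch '[[[0,0,2],0],[[0,0,0],0],[[0,0,0],0]]'|grep -E $f; python3 -m inch '[[[0,0,2],0],[[0,0,0],0],[[0,0,0],0]]'|grep -E $f
python3 - <<'E'
from h import *
w=cam('wrist');s=cam('scene');print(bot.get_obs()['wrist_force'].round(1))
a=cv2.resize(s['color'][200:310,130:255],(400,350),interpolation=cv2.INTER_CUBIC);b=cv2.resize(w['color'],(400,350),interpolation=cv2.INTER_AREA)
cv2.imwrite('pics/c14.png',np.clip(np.hstack([a,b])[:,:,::-1].astype(float)*1.4,0,255).astype(np.uint8))
E
```

```text
time: 15.67
ee_pos: [0.582, -0.0897, 0.0392]
wrist_force: [-0.2, 2.3, 4.3]
time: 15.92
ee_pos: [0.5825, -0.0917, 0.0392]
wrist_force: [-0.9, 2.2, 4.4]
[-0.5  1.4  3.8]
```

View pics/c14.png

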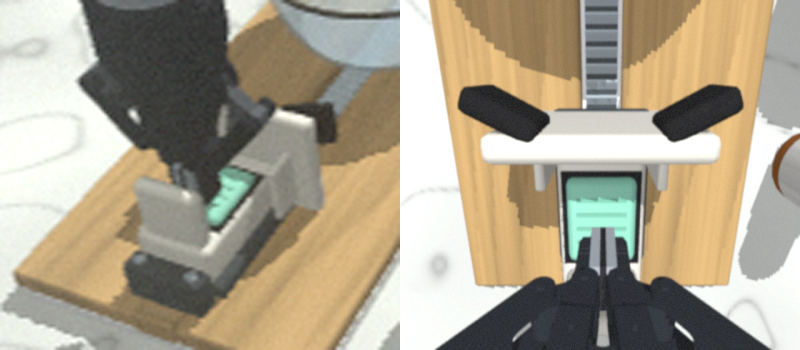

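The finger now slides on the button while the jaw stands still, touching the end stop. I push on to the thumb stop to make sure.

```bash
f='time|ee_pos|wrist_f'; python3 -m inch '[[[0,0,2],0],[[0,0,2],0],[[0,0,0],0],[[0,0,0],0]]'|grep -E $f; python3 -m inch '[[[0,0,1.5],0],[[0,0,0],0],[[0,0,0],0]]'|grep -E $f; python3 -m inch '[[[0,0,1.5],0],[[0,0,0],0],[[0,0,0],0]]'|grep -E $f
```

```text
time: 16.35
ee_pos: [0.5834, -0.0957, 0.0392]
wrist_force: [-0.9, 2.3, 4.2]
time: 16.6
ee_pos: [0.5838, -0.097, 0.0392]
wrist_force: [0.2, 1.8, 4.0]
time: 16.85
ee_pos: [0.5841, -0.0984, 0.0392]
wrist_force: [-0.9, 3.1, 4.0]
```

```bash
f='time|ee_pos|wrist_f'; python3 -m inch '[[[0,0,1],0],[[0,0,0],0],[[0,0,0],0]]'|grep -E $f; python3 -m inch '[[[0,0,1],0],[[0,0,0],0],[[0,0,0],0]]'|grep -E $f; python3 -m inch '[[[0,0,1],0],[[0,0,0],0],[[0,0,0],0]]'|grep -E $f
python3 - <<'E'
from h import *
w=cam('wrist');s=cam('scene');print(bot.get_obs()['wrist_force'].round(1))
a=cv2.resize(s['color'][200:310,130:255],(400,350),interpolation=cv2.INTER_CUBIC);b=cv2.resize(w['color'],(400,350),interpolation=cv2.INTER_AREA)
cv2.imwrite('pics/c15.png',np.clip(np.hstack([a,b])[:,:,::-1].astype(float)*1.4,0,255).astype(np.uint8))
E
```

```text
time: 17.1
ee_pos: [0.5843, -0.0993, 0.0392]
wrist_force: [0.6, 2.6, 4.7]
time: 17.35
ee_pos: [0.5843, -0.0995, 0.0392]
wrist_force: [-2.0, 7.6, 6.5]
time: 17.6
ee_pos: [0.5843, -0.0995, 0.0392]
wrist_force: [-3.4, 12.3, 8.0]
[-4.1 12.4  7.8]
```

View pics/c15.png

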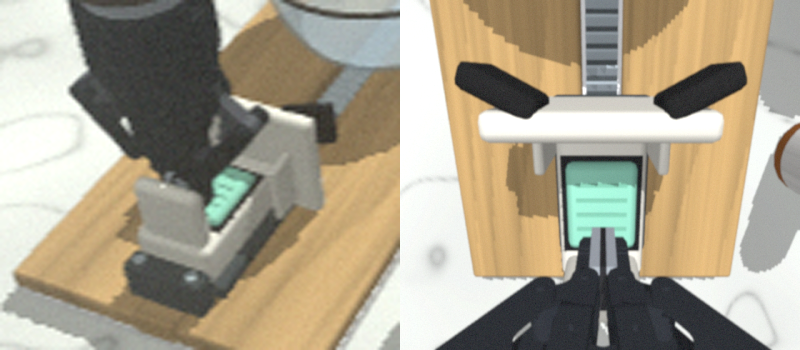

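Now 12 N against the thumb stop with no movement: the jaw is on the end stop. I ease off 2.5 mm, then lift straight up.

```bash
f='time|ee_pos|wrist_f'; python3 -m inch '[[[0,0,-2.5],0],[[0,0,0],0],[[-3,0,0],0],[[-4,0,0],0],[[-5,0,0],0],[[-6,0,0],0],[[0,0,0],0]]'|grep -E $f; python3 -m inch '[[[-15,0,0],0],[[-20,0,0],0],[[-25,0,0],0],[[-25,0,0],0],[[-25,0,0],0],[[-25,0,0],0],[[0,0,0],0],[[0,0,0],0]]'|grep -E $f
python3 - <<'E'
from h import *
w=cam('wrist');s=cam('scene','s16');d=cam('side')
print(bot.get_obs()['wrist_force'].round(1))
h=cv2.cvtColor(w['color'],cv2.COLOR_RGB2HSV);m=cv2.inRange(h,(65,60,40),(95,255,255))
n,l,st,ce=cv2.connectedComponentsWithStats(m)
for i in range(1,n):
    if st[i][4]>300: b=ray(w,*ce[i],.072);print(ce[i],b,'moved',(b-np.array([.5585,.0072,.072]))@np.array([.237,-.971,0]))
cv2.imwrite('pics/d16.png',np.vstack([np.hstack([cv2.resize(w['color'],(400,300)),cv2.resize(d['color'],(400,300))])])[:,:,::-1])
E
```

```text
time: 18.28
ee_pos: [0.5844, -0.0989, 0.0583]
wrist_force: [-0.2, 1.5, 1.6]
time: 18.95
ee_pos: [0.5849, -0.0991, 0.1936]
wrist_force: [-0.2, 0.5, -0.7]
[ 0.   0.2 -0.4]
[281.5547025  169.93090211] [ 0.57844891 -0.07851181  0.072     ] moved 0.08795405998625423
```

View pics/s16.png

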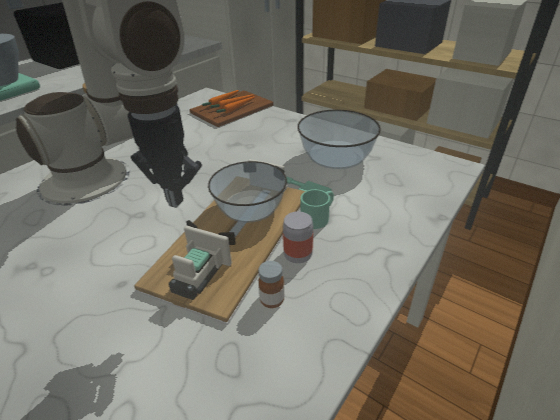

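View pics/d16.png

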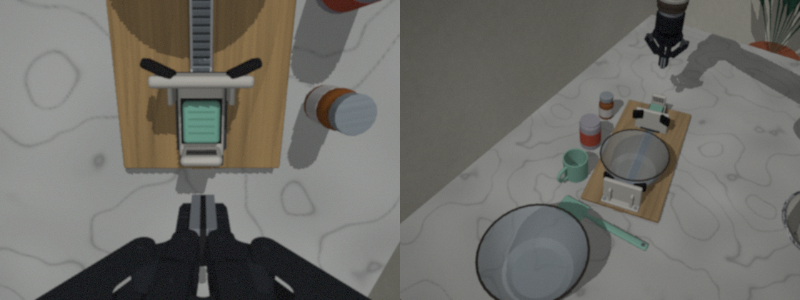

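Jaw at the end stop (moved about 88 mm by vision), the bowl unmoved at (248,188), the other things in place, the arm clear. I hand in.

```bash
python3 -c "
from workcell import bot;print(bot.job_done())"
```

```text
the job is handed in; nothing more can be done
None
```

The small bowl is free. I pressed the mint-green release button about 6 mm down (about 4.8 N) with the shut fingers and kept it down while pushing the jaw back to the end stop. Then I lifted straight off and handed the job in at about 19 s.

**Jaw at the stop:** a final push of about 12 N on the thumb stop moved nothing further. After I let go, the wrist view put the button about 88 mm from its start (about 3 mm uncertainty; at least 83 mm needed), with the jaw against the end stop.

**Rest of the scene:** in the last pictures the bowl, jar, mug, tin and spatula stand where they did, judged by eye rather than measured. The arm is clear, with wrist force within the ±1 N noise.

**What disagreed:**
- **Fingertip height:** the fingers met the button at a reported height of 0.045 m, not the expected 0.072 m, so the reported tip was about 27 mm lower than the real one. The cameras had suggested about 18 mm. I found contact by force instead.
- **How the jaw moved:** friction on the button carried it nearly all the way. The fingers reached the thumb stop only at the end.

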